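# Refit the ointment mill's guard and reset its interlock

### The arm

A 7-joint arm with a two-finger parallel gripper is mounted at the origin on a cart in front of the work surface, level with it; the furniture and walls round the work are solid. World frame = base frame: x ahead of the robot, y to its left, z up, the work surface at z = 0. Lengths are in m, angles in degrees, forces in N, time in s.
With the tool pointing down it reaches from about 0.4 to 0.925 m from the base axis. Payload 4.1 kg.
Tool frame: the origin (TCP) lies on the centre line of the jaws, within the pads' length; the fingertips stand 11 mm ahead of it and the grasp point (between the pads) lies 8 mm behind it; z points along the fingers, y is the direction in which the jaws open and shut (so a half turn about z gives the same grasp; the last joint's range is limited). The gripper opens to 85 mm and grips with 20 to 120 N. Pads are 22 mm wide; open, the fingers measure 114 mm over their backs; the gripper's body (76 mm by 85 mm) begins 54 mm behind the grasp point. The pads swing forward as they close: fully open they stand 13 mm farther back than shut.
Start: joints at [-79.698, 22.827, 2.584, 88.041, -1.071, 69.15, -2.905], TCP at [0.179, 0.625, 0.242] pointing down, gripper open.
Joint ranges: [-161.44, 161.44], [-28.35, 127.94], [-78.24, 83.42], [0, 140.83], [-78.03, 258.03], [13.02, 114.36], [-168.23, 168.23]. Speed limits (degrees/s): [147.25, 147.25, 180, 180, 180, 180, 180].

### API

Orientations are given as a 3x3 rotation matrix whose columns are the frame's x, y, z axes.
In Python, from bench import manip, optics, sign_off gives the robot as it stands.
- The arm moves only by the shell command python3 -m creep 'ROWS' [FORCE]. ROWS is JSON, a list of rows, each a list of 5 numbers: the shift along the tool's x, y, z in m, then the turn about the tool's z in rad, then the finger opening in m, from 0 to 0.0854. In form: [[tx, ty, tz, roll, claw], ...]. A call has 1 to 20 rows; each row is the pose to reach, as a shift and turn from the pose commanded when the call began, along the tool's axes at that moment; what a row does not reach only later rows make up. A row lasts 1/8 s, in which the tool goes at most 62.5 mm and 10.7 degrees, less where a joint would pass 70% of its speed; a pose out of reach is approached as far as the arm can. A call with a gripper value outside its range is refused whole. The fingers move at their own pace and stop on an object; FORCE is the grip in N (left out, the last holds). Time passes only in rows, so rows that repeat a pose let the fingers close. It gives the time, the measured TCP pose, the force and the opening at its end, in the units of the state.
- manip.sense(): the state, without advancing time (a new reading comes with each control period).
- optics.grab_frame(name): name is "side" or "top"; returns the picture (480x640x3 uint8, red, green, blue); there is no depth.
- optics.calibration(name): a dict with "camera_matrix" (3x3 intrinsics, pixels), "k1" (the pictures are not rectified: a ray, as slopes to the right and down, at radius r is drawn at 1 + k1 r^2 times it, then the intrinsics apply), "extrinsics" (4x4, takes a point from world to camera coordinates). Camera axes: x right, y down, z forward; pixel columns grow to the right and rows downward; lengths in m; the calibration is good to about 2 mm. A picture is of the moment at which its call begins. calibration takes no time and is no camera call.
- sign_off(): hands the job in, once; it reports no verdict.
The state is a dict: "time": time; "joints": joint angles; "qvel": joint speeds; "effort": joint torques, N m; "tool_pos": TCP position; "tcp_rot": TCP orientation; "ft_force": force on the tool from outside, world axes, zero at the start; "wrist_torque": the same for the moment, N m; "opening": finger opening in m.
Only numpy, scipy, OpenCV 4.12 (cv2) and the standard library are available. Lean on these libraries where they do the work, as an engineer would, in place of code of your own. Each camera call takes 0.05 s, during which the arm holds its last target. There are 200 camera calls.

### The job

The ointment mill has been cleaned: put its steel guard back over the rolls, sliding the flat tongue straight down into the slot of the guard switch without forcing it, until the guard stands flat and square on the mill and the tongue is fully home. Let go of the guard, and only then press the black reset button on top of the mill's drive housing all the way down and release it; leave the mortar, jar, beaker and label roll where they are.

Things in the scene. Friction and masses are not known exactly. Their poses are not given: they have to be found in the camera images.
- mill: Small three-roll ointment mill, fixed: white base 190 (x) by 270 mm (y), flat deck 55 mm up. Origin under its centre on the worktop; x from its front (steel apron, 8 mm overhang) to its back, y along the three white rolls, z up. Drive housing: y +65 to +135, x within +-86, top z 125 mm. Bearing cheek: outer face y = -67, 107 mm high. Fixed black dial at x +30, y +100, top z 140 mm.
- guard: Loose stainless hood, 0.5 to 0.7 kg, first on the worktop: 150 (x) by 133 (y) by 63 mm high plus handle; grille on top, open below and at +y, tongue at the closed -y end. Origin: centre of its lower rim, z up. Fitted, the rim rests on the mill's deck, axes parallel to the mill's, origin at x 0, y -9.5, z 55 mm in the mill's frame (8 mm free to the housing, 6 to the cheek).
- handle (a point): Centre of the guard's black handle bar, at 0, 0, 98 mm in the guard's frame, about above its centre of mass. The bar runs along the guard's y: 12 mm wide (x), 14 mm high, 118 mm long, on two posts 102 mm apart; 28 mm free between its underside and the guard's top.
- tongue_tip (a point): Middle of the lower end of the guard's steel tongue, at 0, -88, 22 mm in the guard's frame. The tongue is a flat plate hanging from a bracket: 16 mm wide (guard's x), 4 mm thick (guard's y), 28 mm long, its last 5 mm narrowed to 12 x 3 mm.
- slot (a point): Centre of the slot's mouth in the top of the guard switch (block 40 x 30 mm with aluminium head, standing on the mill's deck), at 0, -97.5, 100 mm in the mill's frame. Slot 20 mm long (mill's x), 7 mm wide (mill's y), 30 mm deep, with a 3 mm 45 degree lead-in. Home, the tongue reaches 23 mm in.
- cam (a joint): Travel of the switch's sprung cam inside the slot, m: 0 at rest, about 0.014 when the tongue is fully home. The tongue meets it 9 mm below the mouth; it pushes back with 0.8 to 1.5 N, so the guard's own weight holds it down.
- reset (a joint): Travel of the reset button, m: 0 released, 0.006 fully down; sprung, 1.5 N to start and 5 N to reach the bottom; it moves straight down.
- reset_top (a point): Centre of the top of the reset button, a black button 22 mm across in a 38 mm steel collar on the drive housing, at x = -42, y = +100, z = 147 mm in the mill's frame; it is nearer the mill's front than the dial.
- mortar: White porcelain mortar, 114 mm across, 62 mm high, a bystander beside the work. Origin at the centre of its underside.
- jar_a: White ointment jar with a white lid, 62 mm across, 58 mm high, a bystander beside the work. Origin at the centre of its underside.
- beaker: Small glass beaker, 55 mm across, 70 mm high, a bystander behind the work. Origin at the centre of its underside.
- roll: Roll of white labels lying flat, 70 mm across, 36 mm high, a bystander behind the work. Origin at the centre of its underside.

How it is judged:
By the outcome, as a careful person would: the job done as asked, in the order asked, and still so for the second after the job is handed in, with the robot touching nothing.
It also fails if it takes over 48 s, if anything falls off the work surface, if the arm or the gripper's body presses on something with over 40 N, if the wrist force passes 120 N, or if a joint passes its speed limit or range.

## Working session

There is one attempt and no reset: what is moved stays moved. The work goes in short steps, Python scripts to look and compute and a shell command to move; the robot and the scene stay as the last step left them, time stands still between calls to the robot, and variables do not carry over. Pictures are saved under pics/ and viewed, about 8 in all and at most 12, crops included, and the job is handed in when it is done.

```bash
mkdir -p pics
cat > h.py <<'E'
import numpy as np, cv2
from bench import manip, optics
def ray(n,px):
    c=optics.calibration(n);K=np.array(c["camera_matrix"]);E=np.array(c["extrinsics"])
    d=cv2.undistortPoints(np.array([[px]],float),K,np.array([c["k1"],0,0,0,0.]))[0,0]
    R,t=E[:3,:3],E[:3,3]
    return -R.T@t, R.T@np.array([d[0],d[1],1.])
def onz(n,px,z):
    o,v=ray(n,px); return o+v*(z-o[2])/v[2]
def proj(n,P):
    c=optics.calibration(n);K=np.array(c["camera_matrix"]);E=np.array(c["extrinsics"])
    return cv2.projectPoints(np.array(P,float).reshape(-1,3),cv2.Rodrigues(E[:3,:3])[0],E[:3,3],K,np.array([c["k1"],0,0,0,0.]))[0][:,0]
def two(a,b):
    A=[];r=[]
    for n,p in (("side",a),("top",b)):
        o,v=ray(n,p);v/=np.linalg.norm(v);M=np.eye(3)-np.outer(v,v);A.append(M);r.append(M@o)
    return np.linalg.lstsq(np.vstack(A),np.hstack(r),rcond=None)[0]
def snap(n,f):
    im=optics.grab_frame(n)[:,:,::-1].copy();cv2.imwrite(f"pics/{f}.png",im);return im
E
python3 - <<'E'
from h import *
for n in("side","top"):
    snap(n,n+"0");c=optics.calibration(n);print(n,np.round(c["camera_matrix"],1).tolist(),c["k1"],np.round(ray(n,(320,240)),3).tolist())
s=manip.sense();print(s["tool_pos"],s["tcp_rot"],s["time"],s["opening"],s["ft_force"])
E
```

```text
side [[566.8, 0.0, 320.4], [0.0, 566.8, 233.4], [0.0, 0.0, 1.0]] -0.15521563580459002 [[0.149, -1.613, 0.803], [0.234, 0.89, -0.39]]
top [[511.2, 0.0, 305.1], [0.0, 511.2, 232.7], [0.0, 0.0, 1.0]] -0.054721448677154345 [[0.291, 0.017, 1.47], [0.189, -0.035, -0.982]]
[0.17870173 0.62438543 0.24137393] [[-9.61422066e-01  2.75077225e-01 -3.60802707e-04]
 [ 2.75077435e-01  9.61420568e-01 -1.70189725e-03]
 [-1.21270030e-04 -1.73549025e-03 -9.99998487e-01]] 0.1 0.08560243294198737 [0.26290297 0.10159941 0.34120545]
```

View pics/top0.png

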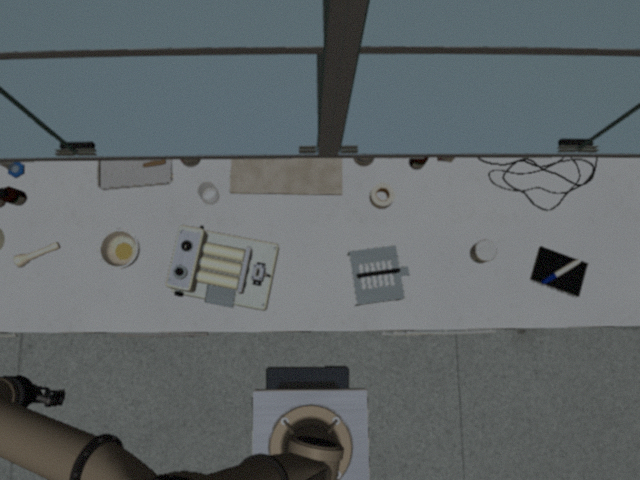

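View pics/side0.png

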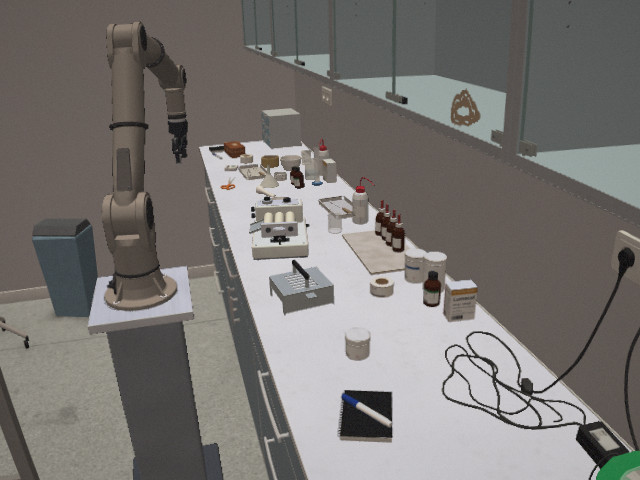

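The top view shows the mill around (223,268) and the guard around (378,275), with its handle bar from (358,274) to (409,270). In the side view the mill is at (280,230) and the guard at (300,288). Next I'll enlarge both.

Run:
```python
from h import *
t=cv2.imread("pics/top0.png");s=cv2.imread("pics/side0.png")
a=cv2.resize(t[220:315,155:420],None,fx=3,fy=3,interpolation=cv2.INTER_CUBIC)
b=cv2.resize(s[192:265,245:315],None,fx=4,fy=4,interpolation=cv2.INTER_CUBIC)
c=cv2.resize(s[255:315,265:340],None,fx=5,fy=5,interpolation=cv2.INTER_CUBIC)
o=np.zeros((590,795,3),np.uint8);o[:285,:795]=a;o[290:290+292,:280]=b;o[290:590,290:665]=c
cv2.imwrite("pics/crop0.png",cv2.convertScaleAbs(o,alpha=1.3))
# mill: bright low-saturation region; handle: dark
g=cv2.cvtColor(t,cv2.COLOR_BGR2GRAY)
m=np.zeros_like(g);m[240:305,345:412]=(g[240:305,345:412]<60)
ys,xs=np.nonzero(m);print(len(xs),xs.min(),xs.max(),cv2.minAreaRect(np.c_[xs,ys].astype(np.float32)))
p=np.c_[xs,ys]
vx,vy,x0,y0=cv2.fitLine(p.astype(np.float32),cv2.DIST_HUBER,0,.01,.01).ravel()
for X in(xs.min(),xs.max()):
    q=(X,y0+(X-x0)*vy/vx);print(q,onz("top",q,.105).round(4))
```

```text
153 357 399 ((378.0085144042969, 272.5646667480469), (4.096271991729736, 42.55426025390625), 82.50414276123047)
(np.int64(357), np.float64(275.304437330517)) [ 0.4563 -0.1296  0.105 ]
(np.int64(399), np.float64(269.8334396310384)) [ 0.47   -0.2434  0.105 ]
```

View pics/crop0.png

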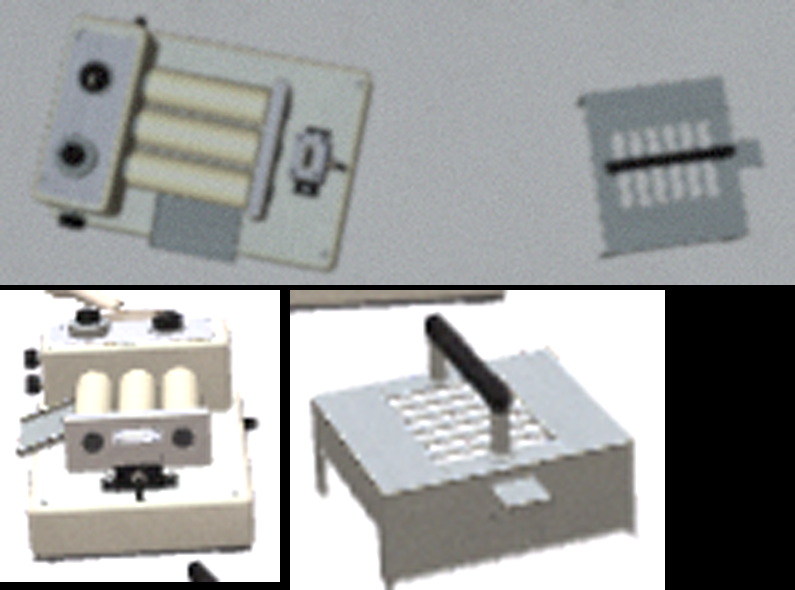

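The crop shows the mill at full detail: reset button at crop (73,154), dial (95,75), switch head (309,160), deck corners (369,70) and (333,270). It also shows the guard, upright, with its tongue bracket to the right (-y). Next I'll fit the mill pose.

Run:
```python
from h import *
t=cv2.imread("pics/top0.png").astype(float);g=t.mean(2)
def blob(x0,y0,x1,y1,th,below=True):
    w=g[y0:y1,x0:x1];w=np.clip(th-w if below else w-th,0,None);Y,X=np.mgrid[y0:y1,x0:x1]
    return ((X*w).sum()/w.sum(),(Y*w).sum()/w.sum())
print(g[264:280,172:188].astype(int)); print(g[262:286,250:266].astype(int))
rs=blob(174,266,185,277,70);di=blob(181,239,193,251,70)
print(rs,di)
c=lambda x,y:(155+(x+.5)/3-.5,220+(y+.5)/3-.5)
obs=[(rs,(-42,100,147)),(di,(30,100,140)),(c(309,160),(0,-97.5,100)),(c(371,68),(95,-135,55)),(c(332,271),(-95,-135,55)),(c(78,16),(86,135,125)),(c(36,200),(-86,135,125)),(c(156,30),(86,65,125))]
W=np.array([onz("top",p,m[2]/1000)[:2] for p,m in obs]);M=np.array([m[:2] for _,m in obs])/1000
wm,mm=W.mean(0),M.mean(0);U,S,V=np.linalg.svd((M-mm).T@(W-wm));R=(V.T@np.diag([1,np.linalg.det(V.T@U.T)])@U.T)
T=wm-R@mm;print("mill",T,np.degrees(np.arctan2(R[1,0],R[0,0])));print(((M@R.T+T-W)*1000).round(1))
```

```text
[[122 122 119 119 111 115 115 102 101 108 117 121 120 121 121 124]
 [121 123 122 115 105 104 101  95  97  95 108 112 119 124 122 124]
 [123 119 118 109  96  92  91  88  92  96  98 102 106 115 117 122]
 [124 119 112 100  88  68  65  67  72  83  91  93  94 101 112 120]
 [118 115 105  91  72  42  39  43  44  53  72  88  96  93  98 116]
 [116 108  92  71  48  25   3  15  22  30  51  80  88  86  92 106]
 [113  99  81  57  25  17  10  19  16  21  33  70  87  89  87  97]
 [115  98  72  45  19  19  14  15  21  11  18  57  86  90  84  90]
 [114 102  84  57  24  18   8  15  14  11  27  58  84  89  80  88]
 [116 102  90  68  42  13  19  14   4  20  34  71  92  86  74  89]
 [116 104  94  87  62  43  30  22  33  40  62  79  88  82  79  96]
 [114 111  98  88  86  73  61  54  57  65  86  92  85  78  79 106]
 [119 118 108  94  96  89  82  83  86  91  89  89  85  82 106 120]
 [121 118 114 103 100  93  91  92  92  86  87  79  86  98 113 121]
 [122 117 116 111 102  98  96  97  92  84  84  91 106 117 117 120]
 [121 118 119 118 113 111 108 104 102  96 105 112 121 121 123 124]]
[[107 125 134 132 131 125 1
[... 1162 characters left out ...]
 71  87 120 130]
 [126 120  98  63  45  40  49  58  65  64  70  72  65  95 125 129]
 [132 125 108  69  27  32  41  39  39  33  41  63  82 112 128 132]
 [130 127 102  61  25  45  67  63  38  24  39  76 114 125 134 129]
 [129 120  97  62  32  44  64  67  47  18  48  87 120 136 135 130]
 [127 124 107  81  72  67  65  57  44  36  54  93 126 129 132 130]
 [132 129 126 116 110 102  95  87  75  71  83 105 128 128 135 130]]
(np.float64(178.9229825099724), np.float64(271.2135624424671)) (np.float64(186.3245948003916), np.float64(245.31676275426952))
mill [0.48631735 0.23092603] -10.983492082044465
[[-1.3 -2. ]
 [-0.5 -0.4]
 [ 2.4 -2.2]
 [-3.6 -3.7]
 [-1.4 -2.9]
 [ 2.5  2.3]
 [-0.8  4.5]
 [ 2.6  4.5]]
```

Run:
```python
from h import *
t=cv2.imread("pics/top0.png");g=t.astype(float).mean(2)
w=g[266:278,253:262];k=np.clip(85-w,0,None);k[:,7:]=0;k[:, :2]=0
Y,X=np.mgrid[266:278,253:262];sx,sy=(X*k).sum()/k.sum(),(Y*k).sum()/k.sum()
P=lambda p,z:onz("top",p,z)[:2]
s=P((sx,sy),.1);r=P((178.92,271.21),.147);d=P((186.32,245.32),.14)
print("slot px",sx,sy,s,"reset",r,"dial",d,"dist",np.linalg.norm(r-s),"want .2019;",np.linalg.norm(r-d),"want .072")
a=lambda v,m:np.degrees(np.arctan2(v[1],v[0])-np.arctan2(m[1],m[0]))
print("yaw",a(r-s,(-42,197.5)),a(d-s,(30,197.5)),a(d-r,(72,0)))
# deck -y edge (light->bench) subpixel: per row, gradient
def edge(rows,fx,half,z):
    pts=[]
    for y in rows:
        x=fx(y);xs=np.arange(int(x-half),int(x+half)+1);q=cv2.GaussianBlur(g,(3,3),0)[y,xs];e=np.abs(np.gradient(q));e[e<e.max()*.5]=0
        pts.append(((xs*e).sum()/e.sum(),y))
    w=np.array([P(p,z) for p in pts]);vx,vy,_,_=cv2.fitLine(w.astype(np.float32),cv2.DIST_HUBER,0,.001,.001).ravel()
    return np.degrees(np.arctan2(vy,vx))%180, w.mean(0)
print(edge(range(250,305),lambda y:277.5-(y-245)*13/65.,4,.055))
# guard: left edge (+y end) & right edge lines
print("g",edge(range(256,298),lambda y:350.5+(y-254)*6/50.,4,.063),edge(range(250,264),lambda y:396+(y-247)*7/50.,4,.063))
```

```text
slot px 257.26416906820367 272.06724303554273 [0.4678776  0.13852796] reset [0.46547286 0.33905822] dial [0.53528211 0.32381859] dist 0.2005446810196195 want .2019; 0.07145332679921947 want .072
yaw -11.318521175367579 -11.353103361692371 -12.314689743267673
(np.float32(168.81233), array([0.45983176, 0.10035832]))
g (np.float32(7.215129), array([ 0.4582739 , -0.12200734])) (np.float32(8.879563), array([ 0.51297954, -0.24833919]))
```

```bash
python3 -m creep '[[-0.045,-0.036,0,0.06,0.05],[-0.091,-0.071,0,0.12,0.05],[-0.136,-0.107,0,0.18,0.05],[-0.182,-0.142,0,0.25,0.05],[-0.227,-0.178,0,0.32,0.05],[-0.272,-0.214,0,0.4,0.05],[-0.318,-0.249,0,0.48,0.05],[-0.363,-0.285,0,0.56,0.05],[-0.380,-0.337,0,0.64,0.05],[-0.396,-0.389,0,0.72,0.05],[-0.413,-0.441,0,0.8,0.05],[-0.430,-0.493,0,0.88,0.05],[-0.446,-0.546,0.01,0.96,0.05],[-0.463,-0.598,0.02,1.04,0.05],[-0.480,-0.650,0.03,1.1,0.05],[-0.496,-0.702,0.04,1.17,0.05],[-0.496,-0.702,0.05,1.17,0.05],[-0.496,-0.702,0.06,1.17,0.05],[-0.496,-0.702,0.06,1.17,0.05]]'
python3 - <<'E'
from h import *
s=manip.sense();R=np.array(s["tcp_rot"]);print(s["time"],s["tool_pos"],np.degrees(np.arctan2(R[1,1],R[0,1])),R.round(3).tolist(),s["joints"],s["opening"])
E
```

```text
time: 2.48
tool_pos: [0.4621, -0.1845, 0.1812]
tcp_rot: [[-0.125, 0.992, -0.002], [0.992, 0.125, 0.001], [0.002, -0.002, -1.0]]
ft_force: [0.5, 0.9, -1.0]
opening: 0.05
2.475 [ 0.46214885 -0.18445629  0.18119606] 7.160058186052516 [[-0.125, 0.992, -0.002], [0.992, 0.125, 0.001], [0.002, -0.002, -1.0]] [-20.75763964  14.09805769  43.75077476 113.38629035 -11.60823638
  57.02404392  35.68343087] 0.05002423100557008
```

```bash
python3 -m creep '[[-0.002,0.001,0.02,0,0.05],[-0.002,0.001,0.04,0,0.05],[-0.002,0.001,0.06,0,0.05],[-0.002,0.001,0.08,0,0.05],[-0.002,0.001,0.09,0,0.05],[-0.002,0.001,0.091,0,0.05],[-0.002,0.001,0.091,0,0.05],[-0.002,0.001,0.091,0,0.02],[-0.002,0.001,0.091,0,0.01],[-0.002,0.001,0.091,0,0.005],[-0.002,0.001,0.091,0,0.005],[-0.002,0.001,0.091,0,0.005],[-0.002,0.001,0.091,0,0.005]]' 60
python3 - <<'E'
from h import *
snap("side","s1");t=snap("top","t1")
s=cv2.imread("pics/s1.png")
o=np.hstack([cv2.resize(s[220:320,255:355],(400,400)),cv2.resize(t[230:330,330:430],(400,400))]);cv2.imwrite("pics/c1.png",cv2.convertScaleAbs(o,alpha=1.3))
E
```

```text
time: 4.1
tool_pos: [0.4639, -0.1884, 0.0918]
tcp_rot: [[-0.122, 0.993, 0.0], [0.993, 0.122, 0.0], [0.0, 0.0, -1.0]]
ft_force: [-1.5, 1.4, 5.9]
opening: 0.0111
```

View pics/c1.png

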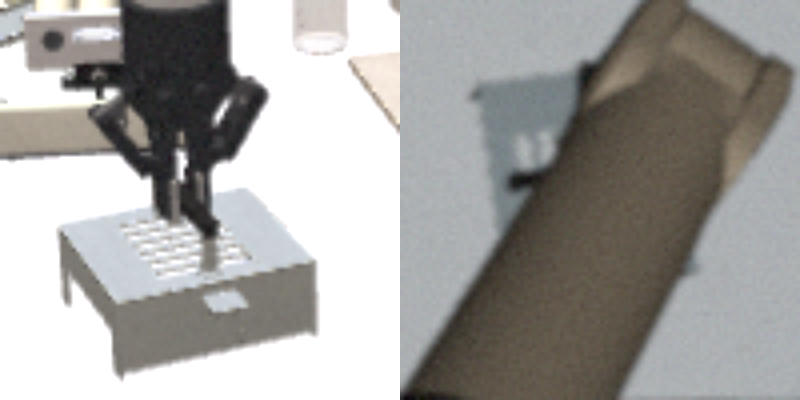

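Firm grip: the bar is between the pads and centred, and the guard is still square on the bench. Now I'll lift it, carry it over and turn it.

```bash
python3 -m creep '[[0,0,-0.02,0,0.005],[0,0,-0.05,0,0.005],[0,0,-0.09,0,0.005],[0,0,-0.13,0,0.005],[0.01,0.002,-0.155,0.02,0.005],[0.03,0.006,-0.16,0.04,0.005],[0.065,0.012,-0.16,0.07,0.005],[0.105,0.019,-0.16,0.1,0.005],[0.145,0.026,-0.16,0.13,0.005],[0.185,0.033,-0.16,0.16,0.005],[0.225,0.04,-0.16,0.19,0.005],[0.265,0.047,-0.16,0.22,0.005],[0.3,0.053,-0.16,0.25,0.005],[0.335,0.059,-0.16,0.28,0.005],[0.365,0.065,-0.16,0.3,0.005],[0.388,0.069,-0.16,0.32,0.005],[0.402,0.071,-0.16,0.32,0.005],[0.406,0.072,-0.16,0.32,0.005],[0.408,0.072,-0.16,0.32,0.005],[0.408,0.072,-0.16,0.32,0.005]]'
python3 - <<'E'
from h import *
s=snap("side","s2");t=snap("top","t2")
o=np.hstack([cv2.resize(s[140:260,225:345],(480,480),interpolation=2),cv2.resize(t[220:320,170:250+0],(320,400),interpolation=2)[:400].__class__(0) if 0 else np.zeros((480,0,3),np.uint8)])
b=cv2.resize(t[220:320,175:295],(480,400),interpolation=2);b=np.vstack([b,np.zeros((80,480,3),np.uint8)])
o=np.hstack([o,b]);o=o[:, :];cv2.imwrite("pics/c2.png",cv2.convertScaleAbs(cv2.resize(o,(800,400)),alpha=1.3))
E
```

```text
time: 6.7
tool_pos: [0.4857, 0.2244, 0.2513]
tcp_rot: [[0.198, 0.98, -0.0], [0.98, -0.198, -0.0], [-0.0, -0.0, -1.0]]
ft_force: [0.3, 0.0, -5.3]
opening: 0.0108
```

View pics/c2.png

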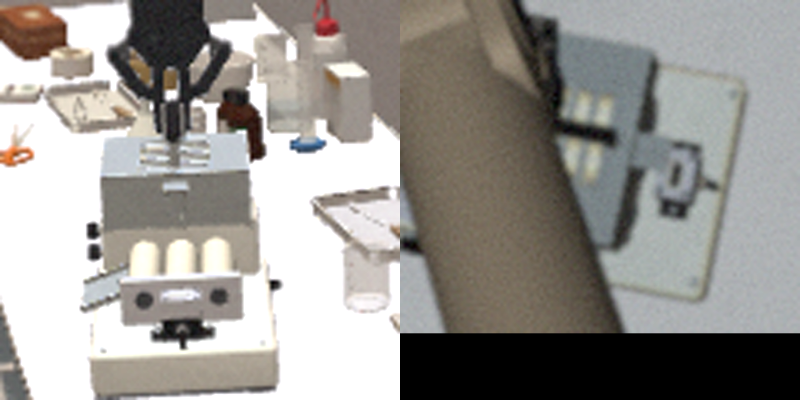

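Both views show the guard hanging level and square over the rolls. In the top crop the bar end is at view (617,135) and the bracket reaches toward the switch head at (680,180). In the side crop the tongue is centred at view (178,187) above the switch (183,330). Next I'll get numbers for the guard-to-mill offset.

Run:
```python
from h import *
th=np.radians(-11.3)
def W(o,z,p,th=th):
    c,s=np.cos(th),np.sin(th);x,y,h=np.array(p)/1000.;return (o[0]+c*x-s*y,o[1]+s*x+c*y,z+h)
O=(.487,.2341);G=(.4857,.2244);zr=.1595
mill={"slot":(0,-97.5,100),"deckL":(-95,-135,55),"deckR":(95,-135,55)}
gd={"barend":(0,-59,105),"rimL":(-75,-66.5,0),"rimR":(75,-66.5,0),"topL":(-75,-66.5,63),"topR":(75,-66.5,63),"tipM":(0,-90,22),"tongueTop":(0,-90,50)}
for k,p in mill.items(): print(k,proj("side",W(O,0,p)).round(1),proj("top",W(O,0,p)).round(1))
for k,p in gd.items(): print(k,proj("side",W(G,zr,p)).round(1),proj("top",W(G,zr,p)).round(1))
t=cv2.imread("pics/t2.png");s=cv2.imread("pics/s2.png")
g=t.astype(int).mean(2).astype(int);print(g[253:268,224:247])
a=cv2.resize(s[175:250,245:315],None,fx=6,fy=6,interpolation=2)
b=cv2.resize(t[235:290,215:275],None,fx=6,fy=6,interpolation=2)
o=np.zeros((450,790,3),np.uint8);o[:,:420]=a;o[:330,425:785]=b
cv2.imwrite("pics/c3.png",cv2.convertScaleAbs(o,alpha=1.3))
```

```text
slot [[278.9 227.6]] [[257.3 272.1]]
deckL [[251.2 245.7]] [[265.  310.5]]
deckR [[308.  242.8]] [[278.7 243.6]]
barend [[276.5 178.3]] [[239.5 260.7]]
rimL [[255.8 210. ]] [[241.1 295.9]]
rimR [[300.4 207.8]] [[253.3 239.3]]
topL [[254.6 192.2]] [[238.1 293.8]]
topR [[299.6 190. ]] [[250.9 234.5]]
tipM [[277.8 205. ]] [[255.4 267.9]]
tongueTop [[277.3 197. ]] [[254.4 266.4]]
[[113 112 102 123 136 143 139 124 107 111 125 135 141 132 116 106  96  96
  100 101 102 102  87]
 [112 105 105 121 136 139 137 121 112 114 133 142 141 134 110 105  98 101
  105 103 104 100  83]
 [ 79  81  90 103 121 130 125 115 109 123 137 145 144 129 112 100  99 100
  100  99 104  99  76]
 [ 45  51  55  76  88  95  99  92  92 107 124 130 134 123 110  99 102  99
  101 102 102  87  65]
 [ 20  30  23  36  43  54  60  62  63  74  92 103 107 102  95  96  98 102
  101 101  98  87  57]
 [ 16   8   8  15  20  24  29  21  30  39  49  53  65  65  65  77  89  99
  103 101 101  87  62]
 [ 13  17  19  13  13   9  16   9  21  21  23  23  27  30  37  55  80 100
   94 105 101  88  75]
 [ 57  48  38  34  27  18  21  20  19  10  19  23  10  10  21  45  74  90
   93 103  98  88  87]
 [ 88  87  83  79  68  57  46  38  34  23  26  17  13  19  18  43  69  95
   95 101  93  88  91]
 [104 106 113 111 102  90  82  74  71  63  59  47  38  25  21  50  68  87
  102  92  91  85  92]
 [108 120 128 124 118 106 103 101 108 105  98  84  58  45  39  56  78  89
   96  97  88  82  92]
 [107 122 134 137 127 112 108 114 126 125 116 101  87  77  69  75  90  96
   97  92  90  82  91]
 [107 135 139 137 128 112 105 116 127 139 124 105  95  95  94  91  98 103
   97  90  87  88  94]
 [116 138 143 134 123 108 108 122 137 140 127 107 101 102  98  95 104 101
  100  92  78  92  96]
 [107 139 140 134 119 104 113 128 137 138 131 110  98  94  99 102  97  98
  102  86  83  87  96]]
```

View pics/c3.png

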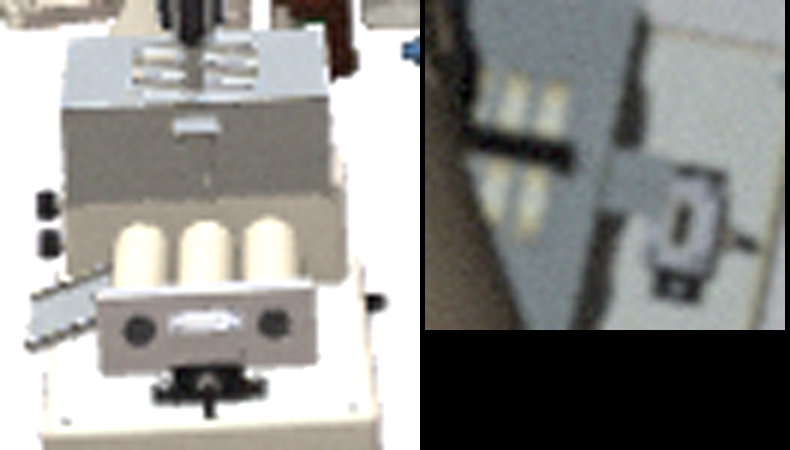

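The numbers agree. The bar end is seen at (239.2,260.8) against (239.5,260.7) predicted. In the side view the tongue and the switch head are each about +0.3 px off prediction, so the relative error is around 1 mm. I'll lower it until the tip is about 5 mm above the slot mouth.

```bash
python3 -m creep '[[0,-0.0005,0.015,0,0.005],[0,-0.0005,0.035,0,0.005],[0,-0.0005,0.055,0,0.005],[0,-0.0005,0.07,0,0.005],[0,-0.0005,0.076,0,0.005],[0,-0.0005,0.076,0,0.005]]'
python3 - <<'E'
from h import *
s=snap("side","s4");t=snap("top","t4")
a=cv2.resize(s[185:250,245:315],None,fx=6,fy=6,interpolation=2)
b=cv2.resize(t[235:290,215:275],None,fx=6,fy=6,interpolation=2)
o=np.zeros((390,790,3),np.uint8);o[:,:420]=a;o[:330,425:785]=b
cv2.imwrite("pics/c4.png",cv2.convertScaleAbs(o,alpha=1.3))
E
```

```text
time: 7.55
tool_pos: [0.485, 0.2255, 0.1751]
tcp_rot: [[0.197, 0.98, -0.0], [0.98, -0.197, -0.0], [-0.0, -0.0, -1.0]]
ft_force: [-0.4, 0.4, -4.3]
opening: 0.0108
```

View pics/c4.png

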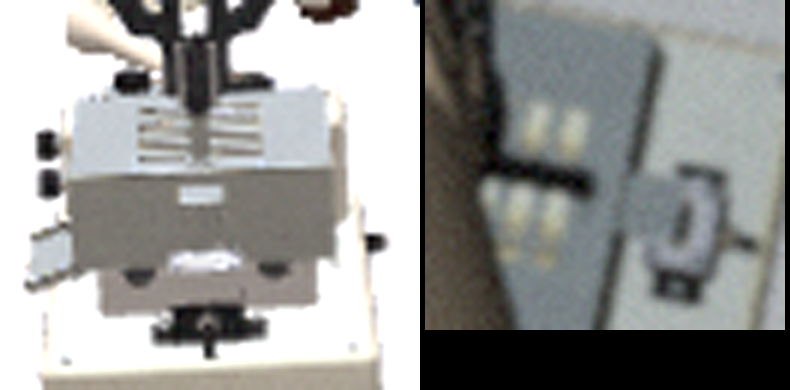

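The bracket end sits over the slot (view (690,205)) and the guard is square to the cheek and switch in both views. One quick numeric check of the bar end, then I'll insert.

Run:
```python
from h import *
th=np.radians(-11.3);R=np.array([[np.cos(th),-np.sin(th)],[np.sin(th),np.cos(th)]])
t=cv2.imread("pics/t4.png").astype(float).mean(2)
# tip of bar: dark rows near end
w=np.clip(60-t[258:272,238:250],0,None);Y,X=np.mgrid[258:272,238:250]
prof=t[264:267,234:250].mean(0);print(prof.astype(int));print("row",[(round((Y[:,i]*w[:,i]).sum()/max(w[:,i].sum(),1),2)) for i in range(5)])
P=np.array([.485,.2255])+R@[0,-.059];print(proj("top",(P[0],P[1],.0833+.105)),proj("top",(P[0],P[1]+.001,.0833+.105)))
print(manip.sense()["tool_pos"])
```

```text
[ 39  31  36  35  27  22  16  20  43  68  92  97 100  88  83  89]
row [np.float64(264.36), np.float64(264.7), np.float64(265.05), np.float64(265.33), np.float64(265.55)]
[[242.71229902 265.51146547]] [[242.31716609 265.51436522]]
[0.48568441 0.2257823  0.17595022]
```

```bash
python3 -m creep '[[-0.001,-0.0005,0.001,0,0.005],[-0.001,-0.0005,0.003,0,0.005],[-0.001,-0.0005,0.005,0,0.005],[-0.001,-0.0005,0.007,0,0.005],[-0.001,-0.0005,0.009,0,0.005]]'; python3 -m creep '[[0,0,0.002,0,0.005],[0,0,0.004,0,0.005],[0,0,0.006,0,0.005],[0,0,0.006,0,0.005]]'
```

```text
time: 8.28
tool_pos: [0.4844, 0.2247, 0.1661]
tcp_rot: [[0.197, 0.98, -0.0], [0.98, -0.197, 0.0], [0.0, -0.0, -1.0]]
ft_force: [0.3, 0.5, -5.5]
opening: 0.0106
time: 8.78
tool_pos: [0.4844, 0.2247, 0.1602]
tcp_rot: [[0.197, 0.98, -0.0], [0.98, -0.197, 0.0], [0.0, -0.0, -1.0]]
ft_force: [0.1, 0.8, -4.6]
opening: 0.011
```

```bash
python3 -m creep '[[0,0,0.002,0,0.005],[0,0,0.004,0,0.005],[0,0,0.006,0,0.005],[0,0,0.008,0,0.005],[0,0,0.010,0,0.005],[0,0,0.011,0,0.005],[0,0,0.011,0,0.005]]'; python3 -m creep '[[0,0,0.001,0,0.005],[0,0,0.002,0,0.005],[0,0,0.002,0,0.005]]'
```

```text
time: 9.65
tool_pos: [0.4844, 0.2247, 0.1493]
tcp_rot: [[0.197, 0.98, 0.0], [0.98, -0.197, 0.0], [0.0, 0.0, -1.0]]
ft_force: [0.4, 0.1, -3.5]
opening: 0.0111
time: 10.02
tool_pos: [0.4845, 0.2247, 0.1473]
tcp_rot: [[0.197, 0.98, 0.0], [0.98, -0.197, 0.0], [0.0, 0.0, -1.0]]
ft_force: [0.1, 0.9, -4.5]
opening: 0.0109
```

```bash
python3 -m creep '[[0,0,0.0005,0,0.005],[0,0,0.001,0,0.005],[0,0,0.001,0,0.005]]'; python3 -m creep '[[0,0,0.0005,0,0.005],[0,0,0.0005,0,0.005]]'
```

```text
time: 10.4
tool_pos: [0.4845, 0.2248, 0.1469]
tcp_rot: [[0.197, 0.98, 0.0], [0.98, -0.197, 0.001], [0.001, -0.0, -1.0]]
ft_force: [-1.6, -0.5, 2.3]
opening: 0.0111
time: 10.65
tool_pos: [0.4845, 0.2248, 0.1468]
tcp_rot: [[0.197, 0.98, -0.0], [0.98, -0.197, 0.001], [0.001, -0.0, -1.0]]
ft_force: [-3.6, -0.4, 6.0]
opening: 0.011
```

Contact came at TCP z 0.1468, the height expected when seated. I'll relax, open, rise and look.

```bash
python3 -m creep '[[0,0,-0.0007,0,0.005],[0,0,-0.0007,0,0.02],[0,0,-0.0007,0,0.04],[0,0,-0.0007,0,0.05],[0,0,-0.0007,0,0.05],[0,0,-0.01,0,0.05],[0,0,-0.03,0,0.05],[0,0,-0.06,0,0.05],[0,0,-0.09,0,0.03],[0,0,-0.11,0,0.01],[0,0,-0.12,0,0],[0,0,-0.12,0,0],[0,0,-0.12,0,0],[0,0,-0.12,0,0]]'
python3 - <<'E'
from h import *
s=snap("side","s5");t=snap("top","t5")
a=cv2.resize(s[180:250,240:315],None,fx=6,fy=6,interpolation=2)
b=cv2.resize(t[220:290,215:270],None,fx=6,fy=6,interpolation=2)
o=np.zeros((420,790,3),np.uint8);o[:,:450]=a;o[:420,455:785]=b
cv2.imwrite("pics/c5.png",cv2.convertScaleAbs(o,alpha=1.3))
E
```

```text
time: 12.4
tool_pos: [0.4839, 0.2244, 0.2649]
tcp_rot: [[0.197, 0.98, -0.001], [0.98, -0.197, -0.001], [-0.001, -0.001, -1.0]]
ft_force: [-0.5, 0.4, 0.6]
opening: -0.0001
```

View pics/c5.png

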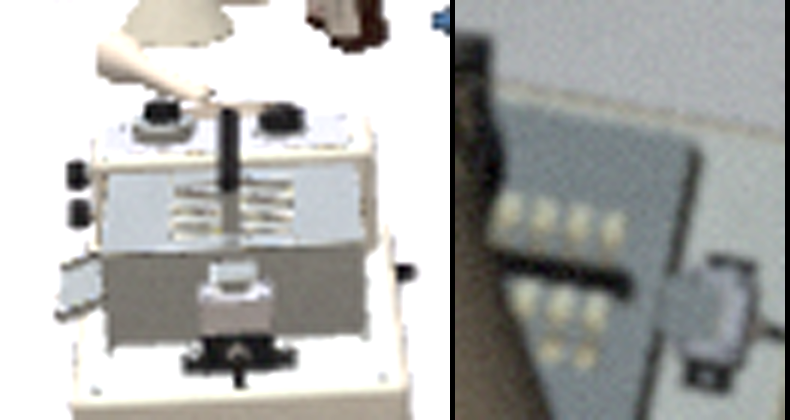

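The side view shows the guard flat on the deck: the switch head is at view (235,300), the bracket is down on it, and the cheek is hidden. In the top view the guard is square to the deck edge. Next I'll move above the reset button, estimated at (0.4655, 0.3397).

```bash
python3 -m creep '[[0.02,-0.008,0,0,0],[0.06,-0.022,0,0,0],[0.095,-0.035,0.01,0,0],[0.109,-0.041,0.04,0,0],[0.109,-0.041,0.07,0,0],[0.109,-0.041,0.09,0,0],[0.109,-0.041,0.098,0,0],[0.109,-0.041,0.098,0,0]]'
python3 - <<'E'
from h import *
s=snap("side","s6");t=snap("top","t6")
a=cv2.resize(s[165:240,240:315],None,fx=6,fy=6,interpolation=2)
b=cv2.resize(t[225:300,160:215],None,fx=6,fy=6,interpolation=2)
o=np.zeros((450,790,3),np.uint8);o[:,:450]=a;o[:450,455:785]=b
cv2.imwrite("pics/c6.png",cv2.convertScaleAbs(o,alpha=1.3))
st=manip.sense();tip=st["tool_pos"]+np.array([0,0,-.011]);print(st["tool_pos"],proj("side",tip),proj("top",tip),proj("side",(.4655,.3397,.147)))
E
```

```text
time: 13.5
tool_pos: [0.4652, 0.3404, 0.1676]
tcp_rot: [[0.196, 0.981, -0.0], [0.981, -0.196, -0.0], [-0.0, -0.0, -1.0]]
ft_force: [-0.2, 0.4, 0.3]
opening: -0.0
[0.46611258 0.34036111 0.16870507] [[266.58295772 193.67762319]] [[177.44816572 270.43270881]] [[266.62475289 196.52754735]]
```

View pics/c6.png

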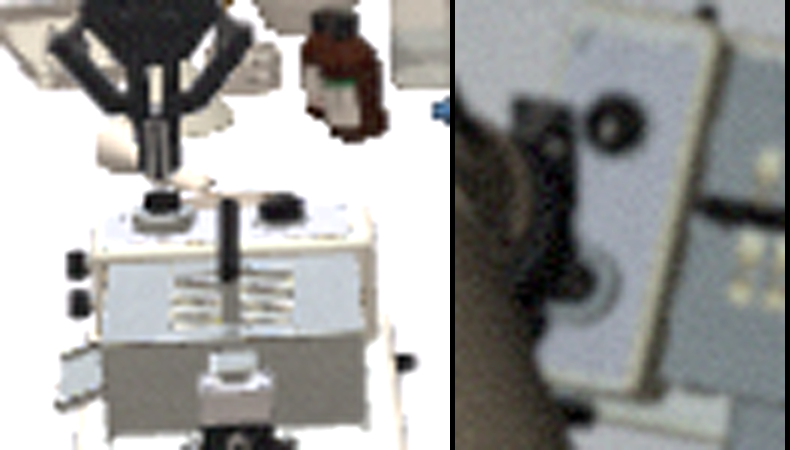

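The closed fingertips sit at view (157,178), just above the button at (163,195), about 2 mm short of its centre in x. I'll add 2 mm and press.

```bash
python3 -m creep '[[0,0.002,0.004,0,0],[0,0.002,0.008,0,0],[0,0.002,0.011,0,0],[0,0.002,0.012,0,0],[0,0.002,0.013,0,0],[0,0.002,0.013,0,0]]'; python3 -m creep '[[0,0,0.001,0,0],[0,0,0.002,0,0],[0,0,0.0025,0,0],[0,0,0.0025,0,0]]'
```

```text
time: 14.35
tool_pos: [0.4677, 0.3392, 0.155]
tcp_rot: [[0.197, 0.98, 0.0], [0.98, -0.197, 0.0], [0.0, 0.0, -1.0]]
ft_force: [0.5, -0.3, 2.4]
opening: 0.0001
time: 14.85
tool_pos: [0.4677, 0.3392, 0.1524]
tcp_rot: [[0.197, 0.98, 0.0], [0.98, -0.197, 0.0], [0.0, 0.0, -1.0]]
ft_force: [-0.8, -0.8, 4.0]
opening: 0.0001
```

```bash
python3 -m creep '[[0,0,0.0005,0,0],[0,0,0.001,0,0],[0,0,0.0015,0,0],[0,0,0.0015,0,0]]'; python3 -m creep '[[0,0,0.0005,0,0],[0,0,0.001,0,0],[0,0,0.001,0,0]]'
```

```text
time: 15.35
tool_pos: [0.4678, 0.3392, 0.152]
tcp_rot: [[0.197, 0.98, -0.0], [0.98, -0.197, 0.001], [0.001, -0.0, -1.0]]
ft_force: [-3.6, -2.1, 11.0]
opening: 0.0003
time: 15.72
tool_pos: [0.4678, 0.3392, 0.1519]
tcp_rot: [[0.197, 0.98, -0.0], [0.98, -0.197, 0.001], [0.001, -0.0, -1.0]]
ft_force: [-4.2, -3.8, 15.5]
opening: 0.0
```

It bottomed at TCP z 0.152, exactly 6 mm of travel, and the force rose sharply to 15 N. I'll release and clear.

```bash
python3 -m creep '[[0,0,-0.003,0,0],[0,0,-0.01,0,0],[0,0,-0.03,0,0],[0,0,-0.06,0,0],[0,0,-0.1,0,0],[0.05,0,-0.13,0,0],[0.1,0,-0.14,0,0],[0.15,-0.02,-0.14,0,0],[0.2,-0.04,-0.14,0,0],[0.25,-0.06,-0.14,0,0],[0.25,-0.06,-0.14,0,0],[0.25,-0.06,-0.14,0,0],[0.25,-0.06,-0.14,0,0]]'
python3 - <<'E'
from h import *
s=snap("side","s7");t=snap("top","t7")
a=cv2.resize(s[180:255,240:340],None,fx=5,fy=5,interpolation=2)
b=cv2.resize(t[170:320,90:290],None,fx=4,fy=4,interpolation=2)[:,:]
b=cv2.resize(t[220:315,165:285],None,fx=2.5,fy=2.5,interpolation=2)
o=np.zeros((375,800,3),np.uint8);o[:,:500]=a;o[:b.shape[0],500:]=b
cv2.imwrite("pics/c7.png",cv2.convertScaleAbs(o,alpha=1.3))
c=lambda n,p:cv2.imread(f"pics/{n}.png").astype(float).mean(2)
for n,x0,y0,x1,y1 in(("jar",465,232,502,268),("roll+beaker",195,178,222,206),("roll",366,182,398,212),("mortar",98,230,142,268)):
    d=np.abs(cv2.GaussianBlur(c("top0",0),(3,3),0)-cv2.GaussianBlur(c("t7",0),(3,3),0))[y0:y1,x0:x1];print(n,d.mean().round(1),d.max().round(1))
E
```

```text
time: 17.35
tool_pos: [0.4591, 0.5944, 0.29]
tcp_rot: [[0.199, 0.98, 0.001], [0.98, -0.199, -0.001], [-0.0, 0.001, -1.0]]
ft_force: [0.7, -0.8, 0.0]
opening: -0.0
jar 0.8 2.9
roll+beaker 0.8 2.9
roll 0.8 4.2
mortar 0.8 3.6
```

View pics/c7.png

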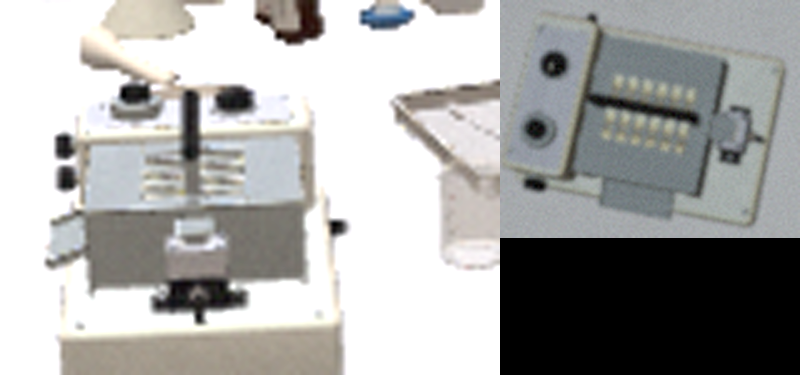

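The guard stands flat and square with its tongue in the switch, the reset button is up again, and the arm is clear. Bystander areas in the picture are unchanged.

```bash
python3 -c "
from bench import sign_off
print(sign_off())"
```

```text
the job is handed in; nothing more can be done
None
```

The guard is back on the mill with its tongue home. I then pressed the reset button fully and released it, and handed the job in at about 17.5 s of robot time; no verdict was reported.

- **Guard:** I gripped it by the handle and lowered the tongue straight into the slot. The wrist force changed little on the way down, with less than 1 N sideways. It met the deck at TCP z 0.1468 m, the height expected when fully seated. The contact force was about 10 N at most, and I let go after that.
- **Reset:** With closed fingers I pressed the button until it stopped at TCP z 0.152 m, which is 6 mm of travel. The force rose from 4 N to 15 N at the stop. I then released it and moved the arm clear.
- **Last checks:** The final pictures show the guard flat and square on the deck, the tongue bracket down on the switch head and the button up. The mortar, jar, beaker and label roll areas match the first picture to within image noise, and the wrist force was back near zero.
- **Not confirmed directly:** The cam and button travel cannot be read, so both are inferred from tool height and force. My picture measurements agreed to about 1–2 mm where it mattered. The mill's corner points were off by up to about 5 mm, so I used the slot, reset button and dial instead. I also moved the fingertips about 2 mm to centre them on the button.

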